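# Tighten the recessed gland nut of a bench pump

### The arm

A 6-joint arm with a two-finger parallel gripper is mounted at the origin on a cart in front of the work surface, level with it; the furniture and walls round the work are solid. World frame = base frame: x ahead of the robot, y to its left, z up, the work surface at z = 0. Lengths are in m, angles in rad, forces in N, time in s.
With the tool pointing down it reaches from about 0.4 to 0.925 m from the base axis. Payload 12.5 kg.
Tool frame: the origin (TCP) lies midway between the tips of the shut fingers; the grasp point (between the pads) lies 19 mm behind it (robot.pinch_z is the distance from the TCP to the grasp point, in m); z points along the fingers, y is the line along which they close (so a half turn about z gives the same grasp; the last joint's range is limited). The gripper opens to 95 mm and grips with 3 to 60 N. Pads are 20 mm wide; open, the fingers measure 119 mm over their backs; the gripper's body (75 mm by 180 mm) begins 59 mm behind the grasp point.
Start: joints at [-1.44, 0.491, 1.559, -0, 1.092, -0.106], TCP at [0.147, -0.608, 0.193] pointing down, gripper open.
Joint ranges: [-3.1, 3.1], [-0.84, 2.19], [0.05, 2.79], [-1.13, 4.28], [0.06, 2.93], [-2.69, 2.69]. Speed limits (rad/s): [2.22, 2.22, 2.79, 3.14, 3.14, 3.14].

### API

Orientations are given as a unit quaternion [w, x, y, z].
In Python, from plant import robot, viewer gives the robot as it stands.
- The arm moves only by the tool jog_arm, never from a script. Its argument "plan" is a list of rows, each an object of numbers: "jaw": the finger opening in mm, from 0 to 95.1; "dx", "dy", "dz": the shift along the tool's x, y, z in mm; "wx", "wy", "wz": the turn, a rotation vector about the tool's x, y, z in degrees. A call has 1 to 12 rows; each row shifts and turns the commanded pose from where the row before left it, along the tool's axes as they then stand; what a row does not reach is not made up. A row lasts 1/10 s, in which the tool goes at most 50 mm and 8.59 degrees, less where a joint would pass 70% of its speed; a pose out of reach is approached as far as the arm can. A call is refused whole if a number of a shift passes 50 or a number of a turn 8.59, either way. A call with a gripper value outside its range is refused whole. The fingers move at their own pace and stop on an object; "squeeze" is the grip in N (left out, the last holds). Time passes only in rows, so rows that do not move let the fingers close. It gives the time, the measured TCP pose, the force, the opening and the grip force at its end, in the units of the state.
- robot.sense(): the state, without advancing time (a new reading comes with each control period).
- viewer.snapshot(name): name is "scene" or "top" or "wrist"; returns a dict with "image" (420x560x3 uint8, red, green, blue), "mtx" (3x3 intrinsics, pixels), "R" (3x3) and "t" (3): a world point X has camera coordinates R X + t. Camera axes: x right, y down, z forward; pixel columns grow to the right and rows downward; lengths in m; the calibration is good to about 2 mm. A picture is of the moment at which its call begins. There is no depth.
- robot.hand_in(): hands the job in; it is judged then, once.
The state is a dict: "time_s": time; "q": joint angles; "joint_velocities": joint speeds; "effort": joint torques, N m; "tcp_pos": TCP position; "tcp_rot": TCP orientation; "ft_force": force on the tool from outside, world axes, zero at the start; "wrist_torque": the same for the moment, N m; "gripper_width": finger opening in m; "grasp_force": force on a finger pad.
Only numpy, scipy, OpenCV 4.12 (cv2) and the standard library are available. Lean on these libraries where they do the work, as an engineer would, in place of code of your own. Each camera call takes 0.05 s, during which the arm holds its last target. There are 200 camera calls.

### The job

Take the T-handled socket wrench out of its stand, lower it into the deep bore of the pump and seat its socket fully on the square nut at the bottom, pressing only gently. Turn the nut clockwise to its stop and tighten it firmly there with about 0.5 N m, well short of 0.9 N m, then put the wrench back upright and fully down in its stand. Leave the vials alone.

Things in the scene. Friction and masses are not known exactly. Their poses are not given: they have to be found in the camera images.
- wrench: Steel T-handled socket wrench, 160 mm long, about 0.25 kg, standing upright with its socket in the stand. Origin: centre of its lower (socket) end; z runs up the shaft, x along the crossbar. Socket: 36 mm long, fits inside a 38 mm circle, with a square hole 22.4 mm across and 22 mm deep in its lower end, hole sides parallel to x and y.
- wrench_grip (a point): Centre of the wrench's crossbar, 147.5 mm above the wrench's lower end; axes as the wrench. The bar is 70 mm long (x), 14 mm thick (y) and 25 mm tall; the shaft below it is 12 mm thick.
- pump: Fixed bench pump: upright aluminium cylinder, 76 mm in diameter and 110 mm high, with a vertical bore 44 mm in diameter and 90 mm deep, open at the top, on a 96 mm square flange; a grey motor lies behind it and two hose stubs stick out at the sides. Origin: on the bore's axis, at the underside.
- bore_mouth (a point): Centre of the bore's mouth, on the pump's top face, 110 mm above the worktop. A socket turned wrongly rests on the nut with its lower end about 18 mm above the bore's floor; turned to match, it drops over the nut until its hole's ceiling meets the nose, lower end 3 mm above the floor.
- bore_floor (a point): Centre of the bore's floor, 20 mm above the worktop; axes as the pump. On it stands the steel nut, on the bore's axis: square, 20 mm across flats, 18 mm tall, plus a 7 mm high conical nose (20 to 12 mm wide) on top that centres a socket. Which way its flats point differs every time and is not measured: it must be felt for.
- gland_nut (a joint): Turn of the nut about its vertical axis, rad; grows clockwise seen from above. It starts at 0.5 to 0.9; the stop is hard, at 1.6. Turning takes about 0.12 N m; at the stop the moment climbs quickly, some 0.3 N m per 0.02 to 0.03 rad of wrist turn. It stays where it is left. The socket has about 7 degrees (0.12 rad) of turning play on it either way.
- stand: Fixed grey block, 70 x 70 x 50 mm, with one upright round hole 44 mm in diameter and 42 mm deep (its floor 8 mm above the underside) that holds the wrench's socket. Origin: centre of its underside, below the hole.
- amber_vial: Brown glass vial with a black cap, 22 mm in diameter, 47 mm tall, standing loose in front; bystander. Origin: centre of its underside.
- white_vial: White vial with a blue cap, 22 mm in diameter, 47 mm tall, standing loose behind; bystander. Origin: centre of its underside.
Things that resemble listed ones, but are neither listed nor needed, are in the scene too. Of the things shaped like the stand, the grey one is meant.

How it is judged:
On the way, in this order (a step that is already met when the one before it is completed fails the run):
1. the wrench's socket is fully seated over the nut at the bottom of the bore (z of wrench in the frame of bore_floor below 0.009 m and horizontal distance between wrench and bore_floor below 0.006 m), for 0.1 s.
2. the seated wrench loads the nut firmly against its stop (contact forces on the nut over 28 N, about 0.28 N m) (value of joint gland_nut above 1.58 rad and z of wrench in the frame of bore_floor below 0.012 m and contact force between wrench and pump above 28 N), for 0.1 s.
At the end, for the whole second after the job is handed in: The nut is within 0.12 rad of its tight stop (joint above 1.48), and the wrench stands released and at rest in its stand: upright within 0.08 rad, within 7 mm of the hole's centre and its lower end within 4 mm of the hole's floor (value of joint gland_nut above 1.48 rad and horizontal distance between wrench and stand below 0.007 m and z of wrench in the frame of stand below 0.012 m and angle between wrench's own z axis and vertical below 0.08 rad and linear speed of wrench below 0.02 m/s); the robot touches nothing.
It fails at once if before the nut is tight, the unseated wrench is forced: all contact forces between it and the pump with its nut add up to more than 50 N (contact force between wrench and pump above 50 N and z of wrench in the frame of bore_floor above 0.012 m and value of joint gland_nut below 1.5 rad).
It fails at once if the nut is overtightened or jammed: all contact forces between the wrench and the pump with its nut add up to more than 95 N (about 0.9 N m) (contact force between wrench and pump above 95 N).
It fails at once if the amber vial is moved by more than 20 mm (distance of amber_vial from where it was at the start of the episode above 0.02 m).
It fails at once if the white vial is moved by more than 20 mm (distance of white_vial from where it was at the start of the episode above 0.02 m).
It also fails if it takes over 72 s, if anything falls off the work surface, if the arm or the gripper's body presses on something with over 40 N, if the wrist force passes 120 N, or if a joint passes its speed limit or range.

## Working session

There is one attempt and no reset: what is moved stays moved. The work goes in short steps, Python scripts to look and compute and a tool call to move; the robot and the scene stay as the last step left them, time stands still between calls to the robot, and variables do not carry over. Pictures are saved under pics/ and viewed, at most 10 in all, crops included, and the job is handed in when it is done.

Besides the shell and the picture viewer there is one more tool, called after "Call:" in YAML: its name, and indented under it one key for each argument. jog_arm: Moves the arm, as the interface text tells. Its arguments: {"type":"object","properties":{"plan":{"type":"array"},"squeeze":{"type":"number"}},"required":["plan"]}

```bash
mkdir -p pics
python3 - <<'E'
from plant import robot, viewer
import cv2, numpy as np
for n in ("scene","top"):
    s=viewer.snapshot(n); cv2.imwrite(f"pics/{n}0.png",s["image"][:,:,::-1])
    np.savez(f"pics/{n}0.npz",**{k:np.array(s[k]) for k in("image","mtx","R","t")})
    print(n,np.round(s["mtx"],1).tolist(),np.round(-np.array(s["R"]).T@s["t"],3))
print(robot.sense())
E
```

```text
scene [[519.6, 0.0, 284.8], [0.0, 519.6, 206.0], [0.0, 0.0, 1.0]] [-0.017  0.437  0.661]
top [[466.2, 0.0, 280.0], [0.0, 466.2, 216.3], [0.0, 0.0, 1.0]] [0.413 0.014 0.962]
{'time_s': 0.1, 'q': array([-1.43959691e+00,  4.91508370e-01,  1.55938909e+00, -3.49125538e-05,
        1.09170988e+00, -1.05607740e-01]), 'joint_velocities': array([-0.00058375, -0.00140684, -0.00013621, -0.00039767,  0.00094021,
       -0.00012595]), 'effort': array([ 4.65450139e-03, -6.13623548e+01, -2.58605397e+01,  6.94576604e-02,
        4.70563956e-02, -5.55392728e-05]), 'tcp_pos': array([ 0.146602  , -0.60731622,  0.19291435]), 'tcp_rot': array([-5.07103026e-04,  9.92997403e-01,  1.18135095e-01, -2.19773315e-05]), 'ft_force': array([ 0.48900567, -0.40017773, -0.18975174]), 'wrist_torque': array([ 0.00189037, -0.02470435, -0.00028594]), 'grasp_force': 0.0, 'gripper_width': 0.09492051771847831}
```

View pics/scene0.png

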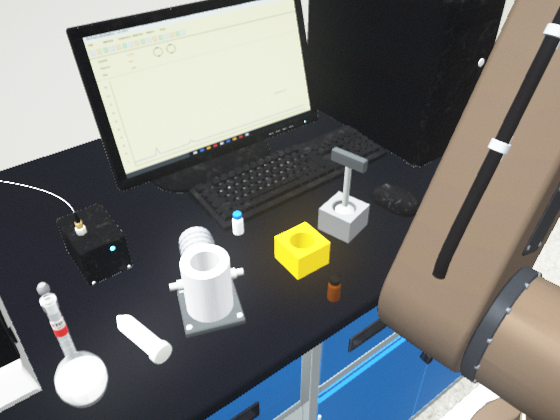

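View pics/top0.png

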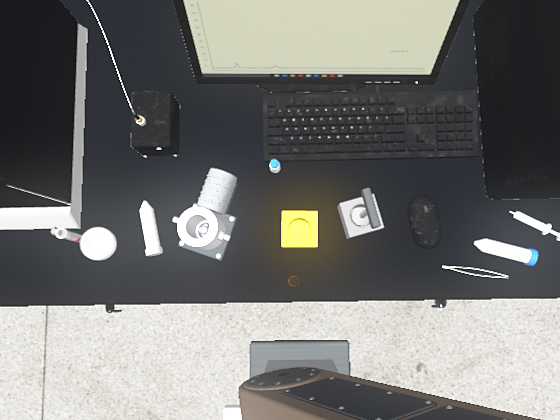

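The top view shows the grey stand near (360,216) with the bar at (371,210), the pump bore near (200,228), the amber vial at (293,281) and the white vial at (274,165). The yellow block is a decoy. Next I zoom in on the stand and pump.

```bash
cat > h.py <<'E'
import numpy as np, cv2
def load(n):
    return dict(np.load(f"pics/{n}.npz"))
def ray(s,u,v,z):
    c=-s["R"].T@s["t"]; d=s["R"].T@np.linalg.inv(s["mtx"])@[u,v,1]
    return c+d*(z-c[2])/d[2]
def proj(s,X):
    p=s["mtx"]@(s["R"]@np.array(X)+s["t"]); return p[:2]/p[2]
E
python3 - <<'E'
from h import *
t=load("top0");s=load("scene0")
def crop(i,x,y,w,h,k): return cv2.resize(i[y:y+h,x:x+w,::-1],None,fx=k,fy=k,interpolation=cv2.INTER_CUBIC)
a=np.hstack([crop(t["image"],165,185,80,60,5),crop(t["image"],330,180,80,60,5)])
b=np.hstack([crop(s["image"],165,240,80,60,5),crop(s["image"],305,145,80,60,5)])
cv2.imwrite("pics/z1.png",np.vstack([a,b]))
print(ray(t,371,210,.168),ray(t,360,216,.05),ray(t,200,228,.11),ray(t,274,165,.047),ray(t,293,281,.047))
E
```

```text
[ 0.51732638 -0.12035566  0.168     ] [ 0.52136683 -0.11838993  0.05      ] [0.49806411 0.18506416 0.11      ] [0.62826781 0.04894666 0.047     ] [0.39719854 0.01560587 0.047     ]
```

View pics/z1.png

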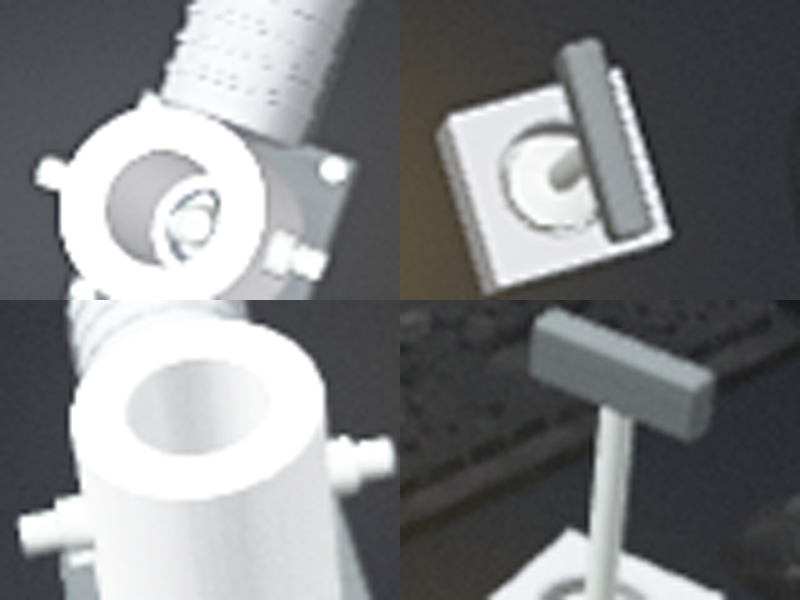

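The zoom shows the bar top at about (372.6,207.8), lying about 15° from world x. The stand hole is at (361,215.6) and the bore mouth at (197.8,226.8). I move to above the wrench.

Call:
jog_arm:
  plan:
    - {"dz": -30}
    - {"dz": -30}
    - {"dx": 36,"dy": -29}
    - {"dx": 36,"dy": -29}
    - {"dx": 36,"dy": -29}
    - {"dx": 36,"dy": -29}
    - {"dx": 36,"dy": -29}
    - {"dx": 36,"dy": -29}
    - {"dx": 36,"dy": -29}
    - {"dx": 36,"dy": -29}
    - {"dx": 36,"dy": -29}
    - {"dx": 36,"dy": -29}

```text
$.plan[0]: bad value
```

Call:
jog_arm:
  plan:
    - {"dx": 36,"dy": -29}
    - {"dx": 36,"dy": -29}
    - {"dx": 36,"dy": -29}
    - {"dx": 12,"dy": -6}
    - {"wz": -8.5}
    - {"wz": -8.5}
    - {"wz": -8.5}
    - {"wz": -8.5}
    - {"wz": -8.5}
    - {"wz": -8.5}
    - {"wz": -8.5}
    - {"wz": -8.5}

```text
$.plan[0]: bad value
```

Call:
jog_arm:
  plan:
    - {"wz": -8.5}
    - {"wz": -8.5}
    - {"wz": -8.5}
    - {"wz": -8.5}
    - {"wz": -8.5}
    - {"wz": -8.5}
    - {"wz": -8.5}
    - {"wz": -8.5}
    - {"wz": -8.5}
    - {"wz": -8.5}
    - {"wz": -8.5}
    - {"wz": -8.5}

```text
$.plan[0]: bad value
```

Run:
```python
from plant import robot, viewer
import cv2, numpy as np
for n in ("wrist",):
    s=viewer.snapshot(n); cv2.imwrite(f"pics/{n}1.png",s["image"][:,:,::-1])
    np.savez(f"pics/{n}1.npz",**{k:np.array(s[k]) for k in("image","mtx","R","t")})
    print(n,np.round(-np.array(s["R"]).T@s["t"],3))
print(robot.sense())
```

```text
wrist [ 0.222 -0.588  0.385]
{'time_s': 0.15, 'q': array([-1.43958083e+00,  4.91414243e-01,  1.55930072e+00,  1.37360997e-05,
        1.09169431e+00, -1.05649317e-01]), 'joint_velocities': array([-0.00050928, -0.001796  , -0.00335324,  0.00072571, -0.00083217,
       -0.00030657]), 'effort': array([ 2.08910860e-03, -6.12895775e+01, -2.58277398e+01,  6.92159403e-02,
        4.73154313e-02, -7.89348269e-05]), 'tcp_pos': array([ 0.14663098, -0.60736273,  0.19300326]), 'tcp_rot': array([-4.08354795e-04,  9.92995368e-01,  1.18152583e-01,  8.73655597e-07]), 'ft_force': array([ 0.00835096,  0.01908466, -0.45056073]), 'wrist_torque': array([ 0.05368821, -0.02827613,  0.02424594]), 'grasp_force': 0.0, 'gripper_width': 0.09514417995781563}
```

View pics/wrist1.png

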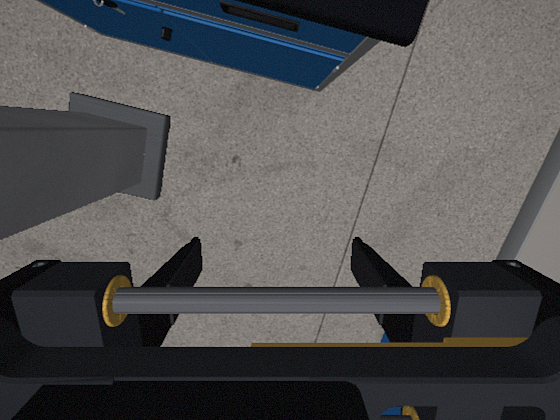

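All the moves were refused, so the arm is still at the start. The wrist view shows only the floor, with the fingers at the bottom. A row probably needs every field.

Call:
jog_arm:
  plan:
    - {"jaw": 95,"dx": 0,"dy": 0,"dz": -30,"wx": 0,"wy": 0,"wz": 0}
    - {"jaw": 95,"dx": 0,"dy": 0,"dz": -30,"wx": 0,"wy": 0,"wz": 0}
    - {"jaw": 95,"dx": 36,"dy": -29,"dz": 0,"wx": 0,"wy": 0,"wz": 0}
    - {"jaw": 95,"dx": 36,"dy": -29,"dz": 0,"wx": 0,"wy": 0,"wz": 0}
    - {"jaw": 95,"dx": 36,"dy": -29,"dz": 0,"wx": 0,"wy": 0,"wz": 0}
    - {"jaw": 95,"dx": 36,"dy": -29,"dz": 0,"wx": 0,"wy": 0,"wz": 0}
    - {"jaw": 95,"dx": 36,"dy": -29,"dz": 0,"wx": 0,"wy": 0,"wz": 0}
  squeeze: 55

```text
time_s: 0.85
tcp_pos: [0.2883, -0.4227, 0.2534]
tcp_rot: [-0.0, 0.993, 0.118, 0.0]
ft_force: [0.8, 0.5, -0.1]
gripper_width: 0.095
grasp_force: 0.0
```

Call:
jog_arm:
  plan:
    - {"jaw": 95,"dx": 37,"dy": -29.6,"dz": 0,"wx": 0,"wy": 0,"wz": 0}
    - {"jaw": 95,"dx": 37,"dy": -29.6,"dz": 0,"wx": 0,"wy": 0,"wz": 0}
    - {"jaw": 95,"dx": 37,"dy": -29.6,"dz": 0,"wx": 0,"wy": 0,"wz": 0}
    - {"jaw": 95,"dx": 37,"dy": -29.6,"dz": 0,"wx": 0,"wy": 0,"wz": 0}
    - {"jaw": 95,"dx": 37,"dy": -29.6,"dz": 0,"wx": 0,"wy": 0,"wz": 0}
    - {"jaw": 95,"dx": 37,"dy": -29.6,"dz": 0,"wx": 0,"wy": 0,"wz": 0}
    - {"jaw": 95,"dx": 37,"dy": -29.6,"dz": 0,"wx": 0,"wy": 0,"wz": 0}
    - {"jaw": 95,"dx": 37,"dy": -29.6,"dz": 0,"wx": 0,"wy": 0,"wz": 0}
    - {"jaw": 95,"dx": 0,"dy": 0,"dz": 0,"wx": 0,"wy": 0,"wz": -8.25}
    - {"jaw": 95,"dx": 0,"dy": 0,"dz": 0,"wx": 0,"wy": 0,"wz": -8.25}
    - {"jaw": 95,"dx": 0,"dy": 0,"dz": 0,"wx": 0,"wy": 0,"wz": -8.25}
    - {"jaw": 95,"dx": 0,"dy": 0,"dz": 0,"wx": 0,"wy": 0,"wz": -8.25}

```text
time_s: 2.05
tcp_pos: [0.5197, -0.1245, 0.2532]
tcp_rot: [-0.0, 0.917, 0.398, -0.0]
ft_force: [-0.5, 0.1, 0.6]
gripper_width: 0.0946
grasp_force: 0.0
```

Call:
jog_arm:
  plan:
    - {"jaw": 95,"dx": 0,"dy": 0,"dz": 0,"wx": 0,"wy": 0,"wz": -8.25}
    - {"jaw": 95,"dx": 0,"dy": 0,"dz": 0,"wx": 0,"wy": 0,"wz": -8.25}
    - {"jaw": 95,"dx": 0,"dy": 0,"dz": 0,"wx": 0,"wy": 0,"wz": -8.25}
    - {"jaw": 95,"dx": 0,"dy": 0,"dz": 0,"wx": 0,"wy": 0,"wz": -8.25}
    - {"jaw": 95,"dx": 0,"dy": 0,"dz": 0,"wx": 0,"wy": 0,"wz": -8.25}
    - {"jaw": 95,"dx": 0,"dy": 0,"dz": 0,"wx": 0,"wy": 0,"wz": -8.25}
    - {"jaw": 95,"dx": 0,"dy": 0,"dz": 0,"wx": 0,"wy": 0,"wz": -8.25}
    - {"jaw": 95,"dx": 0,"dy": 0,"dz": 0,"wx": 0,"wy": 0,"wz": -8.25}
    - {"jaw": 95,"dx": 0,"dy": 0,"dz": 0,"wx": 0,"wy": 0,"wz": -8.25}
    - {"jaw": 95,"dx": 0,"dy": 0,"dz": 0,"wx": 0,"wy": 0,"wz": -8.25}
    - {"jaw": 95,"dx": 0,"dy": 0,"dz": 0,"wx": 0,"wy": 0,"wz": -8.25}
    - {"jaw": 95,"dx": 0,"dy": 0,"dz": 0,"wx": 0,"wy": 0,"wz": -8.25}

```text
time_s: 3.25
tcp_pos: [0.5196, -0.1247, 0.2532]
tcp_rot: [-0.0, 0.293, 0.956, -0.0]
ft_force: [0.6, 0.2, 0.0]
gripper_width: 0.0953
grasp_force: 0.0
```

Call:
jog_arm:
  plan:
    - {"jaw": 95,"dx": 0,"dy": 0,"dz": 0,"wx": 0,"wy": 0,"wz": -8.25}
    - {"jaw": 95,"dx": 0,"dy": 0,"dz": 0,"wx": 0,"wy": 0,"wz": -8.25}
    - {"jaw": 95,"dx": 0,"dy": 0,"dz": 0,"wx": 0,"wy": 0,"wz": -8.25}
    - {"jaw": 95,"dx": 0,"dy": 0,"dz": 0,"wx": 0,"wy": 0,"wz": -8.25}
    - {"jaw": 95,"dx": 0,"dy": 0,"dz": 0,"wx": 0,"wy": 0,"wz": -8.25}
    - {"jaw": 95,"dx": 0,"dy": 0,"dz": 0,"wx": 0,"wy": 0,"wz": -8.25}
    - {"jaw": 95,"dx": 0,"dy": 0,"dz": 0,"wx": 0,"wy": 0,"wz": 0}

```text
time_s: 3.95
tcp_pos: [0.5197, -0.1247, 0.2533]
tcp_rot: [-0.0, -0.132, 0.991, 0.0]
ft_force: [-0.2, 0.5, 0.1]
gripper_width: 0.0948
grasp_force: 0.0
```

```bash
cat >> h.py <<'E'
def shot(n,tag):
    from plant import viewer
    s=viewer.snapshot(n); cv2.imwrite(f"pics/{tag}.png",s["image"][:,:,::-1])
    s={k:np.array(s[k]) for k in("image","mtx","R","t")}; np.savez(f"pics/{tag}.npz",**s); return s
E
python3 - <<'E'
from h import *
from plant import robot
s=shot("wrist","wrist2"); print(np.round(-s["R"].T@s["t"],3)); S=robot.sense(); print(S["q"],S["tcp_pos"],S["tcp_rot"])
E
```

```text
[ 0.445 -0.144  0.446]
[-3.59085629e-01  3.02529157e-01  1.69825084e+00 -5.79846460e-05
  1.14112130e+00 -2.18975682e+00] [ 0.51968525 -0.12469564  0.25328057] [-1.48616071e-04 -1.29584079e-01  9.91568425e-01  4.92294120e-05]
```

View pics/wrist2.png

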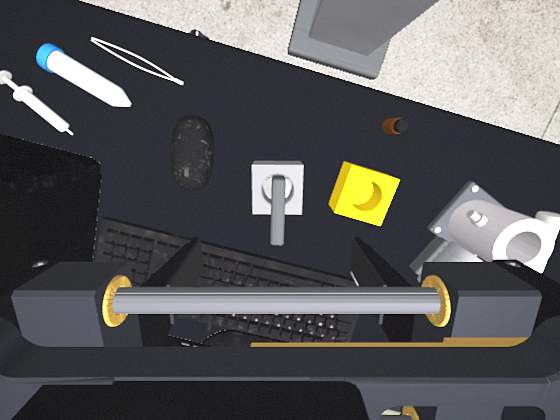

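The wrist view shows the bar vertical in the image from about (278,177) to (277,244), and the stand top around (277,188). The yaw matches. The bore mouth is at about (523,243). I turn these into positions with masks.

Run:
```python
from h import *
s=load("wrist2"); g=cv2.cvtColor(s["image"],cv2.COLOR_RGB2GRAY)
for v in (200,210,220,230,240): print(v,g[v,264:294].tolist())
print('col',g[160:250,277].tolist())
for v in (166,170,210): print(v,g[v,245:310].tolist())
for p in ((277.5,180),(277.5,210),(277.5,243)): print(p,ray(s,*p,.168))
# bore mouth, top image & wrist image outer ring
t=load("top0")
for s2,x,y,w,h in ((t,165,185,80,75),):
    m=(cv2.cvtColor(s2["image"],cv2.COLOR_RGB2GRAY)[y:y+h,x:x+w]>248).astype(np.uint8)
    for c in cv2.findContours(m,cv2.RETR_CCOMP,cv2.CHAIN_APPROX_NONE)[0]:
        if len(c)>25: e=cv2.fitEllipse(c); print(e[0][0]+x,e[0][1]+y,e[1],e[2],ray(s2,e[0][0]+x,e[0][1]+y,.11))
    for r in m: print(''.join('#' if k else '.' for k in r))
```

```text
200 [229, 202, 154, 107, 103, 106, 95, 98, 127, 149, 161, 157, 162, 163, 165, 166, 163, 165, 165, 162, 141, 111, 124, 127, 143, 166, 203, 233, 241, 238]
210 [236, 235, 234, 236, 238, 243, 213, 99, 125, 151, 161, 156, 162, 166, 166, 165, 164, 166, 162, 146, 177, 233, 240, 237, 236, 236, 237, 236, 237, 238]
220 [49, 48, 53, 48, 50, 45, 59, 105, 139, 157, 159, 160, 164, 167, 168, 164, 166, 166, 159, 154, 113, 38, 46, 50, 52, 51, 46, 49, 49, 50]
230 [48, 49, 48, 52, 49, 43, 78, 120, 144, 158, 159, 160, 164, 168, 165, 166, 166, 166, 167, 137, 74, 36, 49, 46, 53, 52, 50, 46, 51, 50]
240 [48, 50, 53, 49, 50, 44, 87, 127, 147, 160, 157, 159, 165, 165, 169, 168, 166, 166, 162, 127, 44, 44, 51, 51, 50, 50, 49, 51, 50, 49]
col [62, 113, 122, 112, 147, 233, 242, 237, 236, 236, 236, 238, 237, 207, 165, 101, 74, 76, 87, 124, 149, 159, 165, 165, 161, 165, 164, 163, 165, 163, 164, 162, 165, 163, 165, 162, 163, 164, 162, 165, 163, 162, 166, 167, 161, 163, 164, 164, 163, 164, 166, 166, 165, 165, 166, 164, 164, 167, 166, 165, 167, 168, 168, 169, 167, 166, 167, 167, 166, 166, 168, 165, 166, 168, 165, 16
[... 7196 characters left out ...]
....................................................
................................................................................
................................................................................
....................................................###.........................
...................................................#####........................
...................................................#####........................
....................................................###.........................
................................................................................
................................................................................
```

Run:
```python
from h import *
t=load("top0");s=load("scene0");w=load("wrist2")
print(ray(t,197.3,226.7,.11),ray(s,204.5,261.5,.11))
g=cv2.cvtColor(s["image"],cv2.COLOR_RGB2GRAY)
m=(cv2.cvtColor(w["image"],cv2.COLOR_RGB2GRAY)[205:275,485:560]>248).astype(np.uint8)
for i,r in enumerate(m): print(i+205,''.join('#' if k else '.' for k in r))
```

```text
[0.50057577 0.19008438 0.11      ] [0.50041322 0.19032039 0.11      ]
205 ...........................................................................
206 ...........................................................................
207 ...........................................................................
208 ...........................................................................
209 ...........................................................................
210 ...........................................................................
211 ...........................................................................
212 ...........................................................................
213 ...........................................................................
214 ...........................................................................
215 ...........................................................................
216 ...........................................................................
217 ..................................................................
[... 3869 characters left out ...]
.............................################...............
267 .............................................###############...............
268 ...............................................#############...............
269 .................................................##########................
270 ...................................................########................
271 .....................................................#####.................
272 .......................................................###.................
273 ...........................................................................
274 ...........................................................................
```

Call:
jog_arm:
  plan:
    - {"jaw": 95,"dx": -2.9,"dy": 2,"dz": 25,"wx": 0,"wy": 0,"wz": 0}
    - {"jaw": 95,"dx": 0,"dy": 0,"dz": 30,"wx": 0,"wy": 0,"wz": 0}
    - {"jaw": 95,"dx": 0,"dy": 0,"dz": 30,"wx": 0,"wy": 0,"wz": 0}
    - {"jaw": 95,"dx": 0,"dy": 0,"dz": 20,"wx": 0,"wy": 0,"wz": 0}
    - {"jaw": 60,"dx": 0,"dy": 0,"dz": 12,"wx": 0,"wy": 0,"wz": 0}
    - {"jaw": 30,"dx": 0,"dy": 0,"dz": 0,"wx": 0,"wy": 0,"wz": 0}
    - {"jaw": 22,"dx": 0,"dy": 0,"dz": 0,"wx": 0,"wy": 0,"wz": 0}
    - {"jaw": 18,"dx": 0,"dy": 0,"dz": 0,"wx": 0,"wy": 0,"wz": 0}
    - {"jaw": 14,"dx": 0,"dy": 0,"dz": 0,"wx": 0,"wy": 0,"wz": 0}
    - {"jaw": 8,"dx": 0,"dy": 0,"dz": 0,"wx": 0,"wy": 0,"wz": 0}
    - {"jaw": 5,"dx": 0,"dy": 0,"dz": 0,"wx": 0,"wy": 0,"wz": 0}
    - {"jaw": 0,"dx": 0,"dy": 0,"dz": 0,"wx": 0,"wy": 0,"wz": 0}
  squeeze: 55

```text
time_s: 5.2
tcp_pos: [0.5221, -0.1221, 0.1366]
tcp_rot: [0.0, -0.131, 0.991, -0.0]
ft_force: [0.1, 0.6, 0.5]
gripper_width: 0.0367
grasp_force: 0.0
```

Call:
jog_arm:
  plan:
    - {"jaw": 0,"dx": 0,"dy": 0,"dz": 0,"wx": 0,"wy": 0,"wz": 0}
    - {"jaw": 0,"dx": 0,"dy": 0,"dz": 0,"wx": 0,"wy": 0,"wz": 0}
    - {"jaw": 0,"dx": 0,"dy": 0,"dz": 0,"wx": 0,"wy": 0,"wz": 0}
    - {"jaw": 0,"dx": 0,"dy": 0,"dz": 0,"wx": 0,"wy": 0,"wz": 0}
    - {"jaw": 0,"dx": 0,"dy": 0,"dz": 0,"wx": 0,"wy": 0,"wz": 0}
    - {"jaw": 0,"dx": 0,"dy": 0,"dz": 0,"wx": 0,"wy": 0,"wz": 0}

```text
time_s: 5.8
tcp_pos: [0.5221, -0.1221, 0.1364]
tcp_rot: [-0.0, -0.131, 0.991, -0.0]
ft_force: [0.2, -0.5, -0.4]
gripper_width: 0.0135
grasp_force: 54.9
```

Call:
jog_arm:
  plan:
    - {"jaw": 0,"dx": 0,"dy": 0,"dz": -10,"wx": 0,"wy": 0,"wz": 0}
    - {"jaw": 0,"dx": 0,"dy": 0,"dz": -20,"wx": 0,"wy": 0,"wz": 0}
    - {"jaw": 0,"dx": 0,"dy": 0,"dz": -25,"wx": 0,"wy": 0,"wz": 0}
    - {"jaw": 0,"dx": 0,"dy": 0,"dz": -25,"wx": 0,"wy": 0,"wz": 0}
    - {"jaw": 0,"dx": 0,"dy": 0,"dz": -25,"wx": 0,"wy": 0,"wz": 0}
    - {"jaw": 0,"dx": 0,"dy": 0,"dz": -20,"wx": 0,"wy": 0,"wz": 0}
    - {"jaw": 0,"dx": 0,"dy": 0,"dz": -10,"wx": 0,"wy": 0,"wz": 0}
    - {"jaw": 0,"dx": 0,"dy": 0,"dz": 0,"wx": 0,"wy": 0,"wz": 0}

```text
time_s: 6.6
tcp_pos: [0.5223, -0.1221, 0.2726]
tcp_rot: [0.001, -0.131, 0.991, -0.001]
ft_force: [-0.7, 0.3, -2.9]
gripper_width: 0.0133
grasp_force: 54.9
```

Call:
jog_arm:
  plan:
    - {"jaw": 0,"dx": -4,"dy": 20,"dz": 0,"wx": 0,"wy": 0,"wz": 0}
    - {"jaw": 0,"dx": -6,"dy": 30,"dz": 0,"wx": 0,"wy": 0,"wz": 0}
    - {"jaw": 0,"dx": -8,"dy": 40,"dz": 0,"wx": 0,"wy": 0,"wz": 0}
    - {"jaw": 0,"dx": -8,"dy": 40,"dz": 0,"wx": 0,"wy": 0,"wz": 0}
    - {"jaw": 0,"dx": -8,"dy": 40,"dz": 0,"wx": 0,"wy": 0,"wz": 0}
    - {"jaw": 0,"dx": -8,"dy": 40,"dz": 0,"wx": 0,"wy": 0,"wz": 0}
    - {"jaw": 0,"dx": -8,"dy": 40,"dz": 0,"wx": 0,"wy": 0,"wz": 0}
    - {"jaw": 0,"dx": -6,"dy": 30,"dz": 0,"wx": 0,"wy": 0,"wz": 0}
    - {"jaw": 0,"dx": -4,"dy": 20,"dz": 0,"wx": 0,"wy": 0,"wz": 0}
    - {"jaw": 0,"dx": -0.3,"dy": 7.2,"dz": 0,"wx": 0,"wy": 0,"wz": 0}
    - {"jaw": 0,"dx": 0,"dy": 0,"dz": 0,"wx": 0,"wy": 0,"wz": 0}
    - {"jaw": 0,"dx": 0,"dy": 0,"dz": 0,"wx": 0,"wy": 0,"wz": 0}

```text
time_s: 7.8
tcp_pos: [0.5003, 0.1895, 0.2709]
tcp_rot: [-0.0, -0.131, 0.991, -0.0]
ft_force: [-0.3, -0.2, -3.1]
gripper_width: 0.0137
grasp_force: 54.9
```

Run:
```python
from h import *
from plant import robot
s=shot("scene","sc2"); w=shot("wrist","wr2"); S=robot.sense()
print(S["q"],S["tcp_pos"],S["tcp_rot"],S["ft_force"],S["gripper_width"])
p=S["tcp_pos"]
for z in (.1284,.0924,.0):print(proj(s,p-[0,0,z]),proj(w,p-[0,0,z]))
a=cv2.resize(s["image"][130:330,130:290],None,fx=2.5,fy=2.5,interpolation=cv2.INTER_CUBIC)[:,:,::-1]
b=cv2.resize(w["image"][130:330,200:360],None,fx=2.5,fy=2.5,interpolation=cv2.INTER_CUBIC)[:,:,::-1]
cv2.imwrite("pics/z2.png",np.hstack([a,b]))
```

```text
[ 2.38130157e-01  2.88261970e-01  1.66945622e+00 -2.92279780e-04
  1.18420883e+00 -1.59435673e+00] [0.500562   0.18923632 0.2712219 ] [-1.51729367e-04 -1.30526892e-01  9.91444746e-01 -1.52469388e-04] [-0.32757769 -0.04067484 -3.25587148] 0.013859576446087976
[202.98516763 245.06477162] [275.1371285  198.40436093]
[200.56227063 226.41830472] [275.02949906 206.68793131]
[193.6165746  172.96465349] [274.58754038 240.70275006]
```

View pics/z2.png

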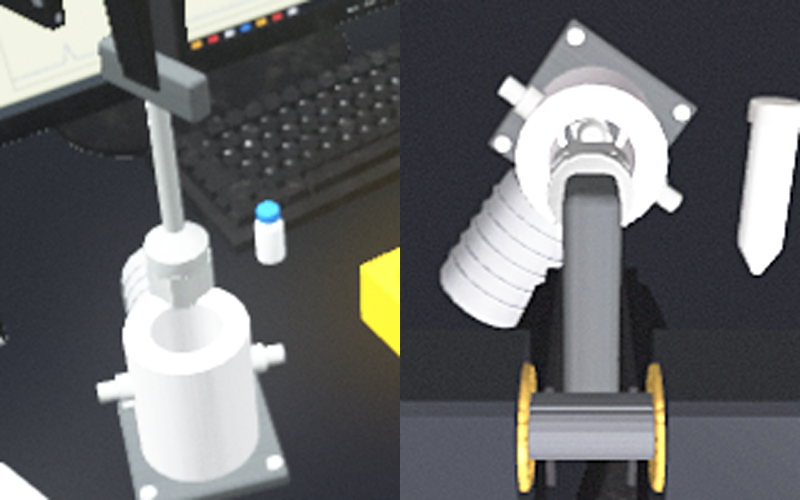

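The left crop shows the socket above the bore, with its top ring within about 1 mm of the predicted axis. The right crop shows the bar centred over the bore across y. I lower it in.

Call:
jog_arm:
  plan:
    - {"jaw": 0,"dx": 0,"dy": 0.6,"dz": 10,"wx": 0,"wy": 0,"wz": 0}
    - {"jaw": 0,"dx": 0,"dy": 0,"dz": 15,"wx": 0,"wy": 0,"wz": 0}
    - {"jaw": 0,"dx": 0,"dy": 0,"dz": 8,"wx": 0,"wy": 0,"wz": 0}
    - {"jaw": 0,"dx": 0,"dy": 0,"dz": 4,"wx": 0,"wy": 0,"wz": 0}
    - {"jaw": 0,"dx": 0,"dy": 0,"dz": 4,"wx": 0,"wy": 0,"wz": 0}
    - {"jaw": 0,"dx": 0,"dy": 0,"dz": 0,"wx": 0,"wy": 0,"wz": 0}

```text
time_s: 8.5
tcp_pos: [0.5003, 0.1907, 0.2301]
tcp_rot: [-0.0, -0.131, 0.991, -0.0]
ft_force: [0.2, 0.2, -3.3]
gripper_width: 0.0135
grasp_force: 54.9
```

Call:
jog_arm:
  plan:
    - {"jaw": 0,"dx": 0,"dy": 0,"dz": 8,"wx": 0,"wy": 0,"wz": 0}
    - {"jaw": 0,"dx": 0,"dy": 0,"dz": 8,"wx": 0,"wy": 0,"wz": 0}
    - {"jaw": 0,"dx": 0,"dy": 0,"dz": 8,"wx": 0,"wy": 0,"wz": 0}
    - {"jaw": 0,"dx": 0,"dy": 0,"dz": 8,"wx": 0,"wy": 0,"wz": 0}
    - {"jaw": 0,"dx": 0,"dy": 0,"dz": 8,"wx": 0,"wy": 0,"wz": 0}
    - {"jaw": 0,"dx": 0,"dy": 0,"dz": 5,"wx": 0,"wy": 0,"wz": 0}
    - {"jaw": 0,"dx": 0,"dy": 0,"dz": 5,"wx": 0,"wy": 0,"wz": 0}
    - {"jaw": 0,"dx": 0,"dy": 0,"dz": 0,"wx": 0,"wy": 0,"wz": 0}

```text
time_s: 9.3
tcp_pos: [0.5001, 0.1908, 0.1798]
tcp_rot: [-0.0, -0.131, 0.991, -0.0]
ft_force: [0.7, 0.5, -3.1]
gripper_width: 0.0137
grasp_force: 54.9
```

Call:
jog_arm:
  plan:
    - {"jaw": 0,"dx": 0,"dy": 0,"dz": 4,"wx": 0,"wy": 0,"wz": 0}
    - {"jaw": 0,"dx": 0,"dy": 0,"dz": 3,"wx": 0,"wy": 0,"wz": 0}
    - {"jaw": 0,"dx": 0,"dy": 0,"dz": 3,"wx": 0,"wy": 0,"wz": 0}
    - {"jaw": 0,"dx": 0,"dy": 0,"dz": 1.5,"wx": 0,"wy": 0,"wz": 0}
    - {"jaw": 0,"dx": 0,"dy": 0,"dz": 0,"wx": 0,"wy": 0,"wz": 0}

```text
time_s: 9.8
tcp_pos: [0.5002, 0.1908, 0.1687]
tcp_rot: [-0.0, -0.131, 0.991, -0.0]
ft_force: [-0.1, -0.5, -2.5]
gripper_width: 0.0136
grasp_force: 54.9
```

Call:
jog_arm:
  plan:
    - {"jaw": 0,"dx": 0,"dy": 0,"dz": 1,"wx": 0,"wy": 0,"wz": 0}
    - {"jaw": 0,"dx": 0,"dy": 0,"dz": 0,"wx": 0,"wy": 0,"wz": 0}

```text
time_s: 10.0
tcp_pos: [0.5003, 0.1908, 0.1679]
tcp_rot: [0.0, -0.131, 0.991, -0.0]
ft_force: [0.3, -0.2, -2.5]
gripper_width: 0.0133
grasp_force: 54.9
```

Call:
jog_arm:
  plan:
    - {"jaw": 0,"dx": 0,"dy": 0,"dz": 0.8,"wx": 0,"wy": 0,"wz": 0}
    - {"jaw": 0,"dx": 0,"dy": 0,"dz": 0,"wx": 0,"wy": 0,"wz": 0}

```text
time_s: 10.2
tcp_pos: [0.5003, 0.1908, 0.1671]
tcp_rot: [-0.0, -0.131, 0.991, -0.0]
ft_force: [0.9, -0.1, -3.0]
gripper_width: 0.0133
grasp_force: 54.9
```

Call:
jog_arm:
  plan:
    - {"jaw": 0,"dx": 0,"dy": 0,"dz": 0.8,"wx": 0,"wy": 0,"wz": 0}
    - {"jaw": 0,"dx": 0,"dy": 0,"dz": 0,"wx": 0,"wy": 0,"wz": 0}

```text
time_s: 10.4
tcp_pos: [0.5003, 0.1908, 0.1663]
tcp_rot: [0.0, -0.131, 0.991, -0.0]
ft_force: [-0.2, -0.4, -2.1]
gripper_width: 0.0136
grasp_force: 54.9
```

Call:
jog_arm:
  plan:
    - {"jaw": 0,"dx": 0,"dy": 0,"dz": 0.5,"wx": 0,"wy": 0,"wz": 0}
    - {"jaw": 0,"dx": 0,"dy": 0,"dz": 0,"wx": 0,"wy": 0,"wz": 0}

```text
time_s: 10.6
tcp_pos: [0.5005, 0.1909, 0.1661]
tcp_rot: [0.0, -0.131, 0.991, -0.0]
ft_force: [0.1, 0.4, 2.3]
gripper_width: 0.0133
grasp_force: 54.9
```

Call:
jog_arm:
  plan:
    - {"jaw": 0,"dx": 0,"dy": 0,"dz": 0.4,"wx": 0,"wy": 0,"wz": 0}
    - {"jaw": 0,"dx": 0,"dy": 0,"dz": 0,"wx": 0,"wy": 0,"wz": 4}
    - {"jaw": 0,"dx": 0,"dy": 0,"dz": 0,"wx": 0,"wy": 0,"wz": 4}
    - {"jaw": 0,"dx": 0,"dy": 0,"dz": 0,"wx": 0,"wy": 0,"wz": 0}

```text
time_s: 11.0
tcp_pos: [0.5008, 0.191, 0.166]
tcp_rot: [0.001, -0.06, 0.998, 0.0]
ft_force: [-0.2, 0.5, 6.3]
gripper_width: 0.0134
grasp_force: 54.9
```

Call:
jog_arm:
  plan:
    - {"jaw": 0,"dx": 0,"dy": 0,"dz": 0,"wx": 0,"wy": 0,"wz": 4}
    - {"jaw": 0,"dx": 0,"dy": 0,"dz": 0,"wx": 0,"wy": 0,"wz": 4}
    - {"jaw": 0,"dx": 0,"dy": 0,"dz": 0,"wx": 0,"wy": 0,"wz": 0}

```text
time_s: 11.3
tcp_pos: [0.5009, 0.191, 0.1661]
tcp_rot: [0.001, 0.009, 1.0, 0.0]
ft_force: [0.9, -0.5, 6.8]
gripper_width: 0.0136
grasp_force: 54.9
```

Call:
jog_arm:
  plan:
    - {"jaw": 0,"dx": 0,"dy": 0,"dz": 0,"wx": 0,"wy": 0,"wz": 4}
    - {"jaw": 0,"dx": 0,"dy": 0,"dz": 0,"wx": 0,"wy": 0,"wz": 4}
    - {"jaw": 0,"dx": 0,"dy": 0,"dz": 0,"wx": 0,"wy": 0,"wz": 0}

```text
time_s: 11.6
tcp_pos: [0.5009, 0.191, 0.1661]
tcp_rot: [0.001, 0.079, 0.997, 0.0]
ft_force: [0.5, 0.2, 5.6]
gripper_width: 0.0132
grasp_force: 54.9
```

Call:
jog_arm:
  plan:
    - {"jaw": 0,"dx": 0,"dy": 0,"dz": 0,"wx": 0,"wy": 0,"wz": 4}
    - {"jaw": 0,"dx": 0,"dy": 0,"dz": 0,"wx": 0,"wy": 0,"wz": 4}
    - {"jaw": 0,"dx": 0,"dy": 0,"dz": 0,"wx": 0,"wy": 0,"wz": 0}

```text
time_s: 11.9
tcp_pos: [0.5009, 0.191, 0.1661]
tcp_rot: [0.001, 0.148, 0.989, 0.0]
ft_force: [0.3, 0.3, 5.7]
gripper_width: 0.0135
grasp_force: 54.9
```

Call:
jog_arm:
  plan:
    - {"jaw": 0,"dx": 0,"dy": 0,"dz": 0,"wx": 0,"wy": 0,"wz": 4}
    - {"jaw": 0,"dx": 0,"dy": 0,"dz": 0,"wx": 0,"wy": 0,"wz": 4}
    - {"jaw": 0,"dx": 0,"dy": 0,"dz": 0,"wx": 0,"wy": 0,"wz": 0}

```text
time_s: 12.2
tcp_pos: [0.5009, 0.191, 0.166]
tcp_rot: [0.001, 0.217, 0.976, 0.0]
ft_force: [-0.1, 0.7, 5.2]
gripper_width: 0.0131
grasp_force: 54.9
```

Call:
jog_arm:
  plan:
    - {"jaw": 0,"dx": 0,"dy": 0,"dz": 0,"wx": 0,"wy": 0,"wz": 4}
    - {"jaw": 0,"dx": 0,"dy": 0,"dz": 0,"wx": 0,"wy": 0,"wz": 4}
    - {"jaw": 0,"dx": 0,"dy": 0,"dz": 0,"wx": 0,"wy": 0,"wz": 0}

```text
time_s: 12.5
tcp_pos: [0.5008, 0.191, 0.166]
tcp_rot: [0.001, 0.284, 0.959, 0.0]
ft_force: [-0.2, 0.4, 5.8]
gripper_width: 0.0135
grasp_force: 54.9
```

Call:
jog_arm:
  plan:
    - {"jaw": 0,"dx": 0,"dy": 0,"dz": 0,"wx": 0,"wy": 0,"wz": 4}
    - {"jaw": 0,"dx": 0,"dy": 0,"dz": 0,"wx": 0,"wy": 0,"wz": 4}
    - {"jaw": 0,"dx": 0,"dy": 0,"dz": 0,"wx": 0,"wy": 0,"wz": 0}

```text
time_s: 12.8
tcp_pos: [0.5005, 0.1909, 0.1656]
tcp_rot: [0.0, 0.349, 0.937, 0.0]
ft_force: [1.3, 0.6, 3.4]
gripper_width: 0.0135
grasp_force: 54.9
```

Call:
jog_arm:
  plan:
    - {"jaw": 0,"dx": 0,"dy": 0,"dz": 0.6,"wx": 0,"wy": 0,"wz": 0}
    - {"jaw": 0,"dx": 0,"dy": 0,"dz": 0,"wx": 0,"wy": 0,"wz": 0}

```text
time_s: 13.0
tcp_pos: [0.5005, 0.1909, 0.165]
tcp_rot: [0.0, 0.348, 0.937, 0.0]
ft_force: [1.3, 0.5, -2.4]
gripper_width: 0.0135
grasp_force: 54.9
```

Call:
jog_arm:
  plan:
    - {"jaw": 0,"dx": 0,"dy": 0,"dz": 1,"wx": 0,"wy": 0,"wz": 3}
    - {"jaw": 0,"dx": 0,"dy": 0,"dz": 1,"wx": 0,"wy": 0,"wz": 0}
    - {"jaw": 0,"dx": 0,"dy": 0,"dz": 0,"wx": 0,"wy": 0,"wz": 0}

```text
time_s: 13.3
tcp_pos: [0.5003, 0.1909, 0.1626]
tcp_rot: [-0.0, 0.373, 0.928, -0.0]
ft_force: [0.7, 1.0, -0.5]
gripper_width: 0.0134
grasp_force: 55.0
```

```bash
python3 -c "
from plant import robot
for i in range(1):
  s=robot.sense(); print(s['q'],s['tcp_pos'],s['ft_force'],s['wrist_torque'])"
```

```text
[ 2.41059278e-01  4.00525074e-01  1.81489811e+00 -2.67229754e-06
  9.26206344e-01 -5.65463173e-01] [0.50030947 0.19085748 0.16257168] [ 0.65484739  0.98844552 -0.46749312] [ 0.30203638 -0.64505023 -0.06105705]
```

Call:
jog_arm:
  plan:
    - {"jaw": 0,"dx": 0,"dy": 0,"dz": 2,"wx": 0,"wy": 0,"wz": 0}
    - {"jaw": 0,"dx": 0,"dy": 0,"dz": 2,"wx": 0,"wy": 0,"wz": 0}
    - {"jaw": 0,"dx": 0,"dy": 0,"dz": 2,"wx": 0,"wy": 0,"wz": 0}
    - {"jaw": 0,"dx": 0,"dy": 0,"dz": 0,"wx": 0,"wy": 0,"wz": 0}

```text
time_s: 13.7
tcp_pos: [0.5004, 0.1909, 0.1568]
tcp_rot: [0.0, 0.374, 0.928, 0.0]
ft_force: [1.1, 1.2, 3.1]
gripper_width: 0.0134
grasp_force: 55.0
```

Call:
jog_arm:
  plan:
    - {"jaw": 0,"dx": 0,"dy": 0,"dz": 1.5,"wx": 0,"wy": 0,"wz": 0}
    - {"jaw": 0,"dx": 0,"dy": 0,"dz": 1.5,"wx": 0,"wy": 0,"wz": 0}
    - {"jaw": 0,"dx": 0,"dy": 0,"dz": 0,"wx": 0,"wy": 0,"wz": 0}

```text
time_s: 14.0
tcp_pos: [0.5005, 0.1909, 0.1539]
tcp_rot: [0.0, 0.374, 0.928, 0.0]
ft_force: [1.2, 0.5, 4.3]
gripper_width: 0.0134
grasp_force: 55.0
```

Call:
jog_arm:
  plan:
    - {"jaw": 0,"dx": 0,"dy": 0,"dz": 1,"wx": 0,"wy": 0,"wz": 0}
    - {"jaw": 0,"dx": 0,"dy": 0,"dz": 0.8,"wx": 0,"wy": 0,"wz": 0}
    - {"jaw": 0,"dx": 0,"dy": 0,"dz": 0,"wx": 0,"wy": 0,"wz": 0}

```text
time_s: 14.3
tcp_pos: [0.5006, 0.1909, 0.1522]
tcp_rot: [0.0, 0.374, 0.928, 0.0]
ft_force: [1.0, 1.0, 4.0]
gripper_width: 0.0133
grasp_force: 55.0
```

Call:
jog_arm:
  plan:
    - {"jaw": 0,"dx": 0,"dy": 0,"dz": 0.5,"wx": 0,"wy": 0,"wz": 0}
    - {"jaw": 0,"dx": 0,"dy": 0,"dz": 0,"wx": 0,"wy": 0,"wz": 0}

```text
time_s: 14.5
tcp_pos: [0.5006, 0.1909, 0.1518]
tcp_rot: [0.0, 0.374, 0.928, 0.0]
ft_force: [1.5, 1.7, 6.2]
gripper_width: 0.0134
grasp_force: 55.0
```

```bash
python3 -c "
from plant import robot
for i in range(1):
  s=robot.sense(); print(s['q'],s['tcp_pos'],s['ft_force'],s['wrist_torque'],s['effort'][5])"
```

```text
[ 2.41069253e-01  4.14093685e-01  1.82695482e+00 -2.14346830e-05
  8.99644334e-01 -5.63532346e-01] [0.50057571 0.19092398 0.15175615] [1.49149764 1.73039547 6.16257743] [ 0.31188063 -0.54393152 -0.16686042] -0.1166810723952949
```

Call:
jog_arm:
  plan:
    - {"jaw": 0,"dx": 0,"dy": 0,"dz": 0,"wx": 0,"wy": 0,"wz": 4}
    - {"jaw": 0,"dx": 0,"dy": 0,"dz": 0,"wx": 0,"wy": 0,"wz": 4}
    - {"jaw": 0,"dx": 0,"dy": 0,"dz": 0,"wx": 0,"wy": 0,"wz": 4}
    - {"jaw": 0,"dx": 0,"dy": 0,"dz": 0,"wx": 0,"wy": 0,"wz": 0}

```text
time_s: 14.9
tcp_pos: [0.5001, 0.1908, 0.1513]
tcp_rot: [-0.0, 0.469, 0.883, -0.0]
ft_force: [1.9, 1.2, 0.6]
gripper_width: 0.0135
grasp_force: 55.0
```

```bash
cat > st.py <<'E'
from plant import robot
s=robot.sense(); print(s['time_s'],'q6',s['q'][5],s['tcp_pos'].round(4),s['tcp_rot'].round(4),s['ft_force'].round(1),s['wrist_torque'].round(3),s['effort'][5].round(3))
E
python3 st.py
```

```text
14.9 q6 -0.35307340566458867 [0.5001 0.1908 0.1513] [-1.000e-04  4.691e-01  8.831e-01 -1.000e-04] [1.9 1.2 0.6] [ 0.375 -0.51   0.054] 1.033
```

Call:
jog_arm:
  plan:
    - {"jaw": 0,"dx": 0,"dy": 0,"dz": 0,"wx": 0,"wy": 0,"wz": 4}
    - {"jaw": 0,"dx": 0,"dy": 0,"dz": 0,"wx": 0,"wy": 0,"wz": 4}
    - {"jaw": 0,"dx": 0,"dy": 0,"dz": 0,"wx": 0,"wy": 0,"wz": 4}
    - {"jaw": 0,"dx": 0,"dy": 0,"dz": 0,"wx": 0,"wy": 0,"wz": 0}

```text
time_s: 15.3
tcp_pos: [0.5005, 0.1909, 0.1513]
tcp_rot: [0.0, 0.558, 0.83, 0.0]
ft_force: [2.5, 1.1, -0.5]
gripper_width: 0.0135
grasp_force: 55.1
```

```bash
python3 st.py
```

```text
15.3 q6 -0.14534518183662387 [0.5005 0.1909 0.1513] [2.000e-04 5.581e-01 8.297e-01 1.000e-04] [ 2.5  1.1 -0.5] [ 0.433 -0.936  0.013] 1.057
```

Call:
jog_arm:
  plan:
    - {"jaw": 0,"dx": 0,"dy": 0,"dz": 0,"wx": 0,"wy": 0,"wz": 4}
    - {"jaw": 0,"dx": 0,"dy": 0,"dz": 0,"wx": 0,"wy": 0,"wz": 4}
    - {"jaw": 0,"dx": 0,"dy": 0,"dz": 0,"wx": 0,"wy": 0,"wz": 3}

```text
time_s: 15.6
tcp_pos: [0.5005, 0.1908, 0.1513]
tcp_rot: [0.0, 0.635, 0.772, 0.0]
ft_force: [2.4, -0.1, -1.3]
gripper_width: 0.0133
grasp_force: 55.1
```

```bash
python3 st.py
```

```text
15.6 q6 0.0464962899178524 [0.5005 0.1908 0.1513] [2.000e-04 6.351e-01 7.725e-01 1.000e-04] [ 2.4 -0.1 -1.3] [ 0.427 -1.034  0.117] -0.509
```

Call:
jog_arm:
  plan:
    - {"jaw": 0,"dx": 0,"dy": 0,"dz": 0,"wx": 0,"wy": 0,"wz": 0}

```text
time_s: 15.7
tcp_pos: [0.5005, 0.1908, 0.1513]
tcp_rot: [0.0, 0.635, 0.773, 0.0]
ft_force: [1.9, 2.2, -1.0]
gripper_width: 0.0131
grasp_force: 55.1
```

```bash
python3 st.py
```

```text
15.7 q6 0.0453255830924644 [0.5005 0.1908 0.1513] [2.000e-04 6.346e-01 7.729e-01 1.000e-04] [ 1.9  2.2 -1. ] [ 0.398 -1.082  0.09 ] 0.85
```

Call:
jog_arm:
  plan:
    - {"jaw": 0,"dx": 0,"dy": 0,"dz": 0,"wx": 0,"wy": 0,"wz": 3}
    - {"jaw": 0,"dx": 0,"dy": 0,"dz": 0,"wx": 0,"wy": 0,"wz": 3}
    - {"jaw": 0,"dx": 0,"dy": 0,"dz": 0,"wx": 0,"wy": 0,"wz": 0}
    - {"jaw": 0,"dx": 0,"dy": 0,"dz": 0,"wx": 0,"wy": 0,"wz": 0}

```text
time_s: 16.1
tcp_pos: [0.5004, 0.1908, 0.1514]
tcp_rot: [0.0, 0.674, 0.739, -0.0]
ft_force: [2.1, 1.0, -2.5]
gripper_width: 0.0134
grasp_force: 55.1
```

```bash
python3 st.py
```

```text
16.1 q6 0.14902770126397893 [0.5004 0.1908 0.1514] [ 1.000e-04  6.738e-01  7.389e-01 -0.000e+00] [ 2.1  1.  -2.5] [ 0.36  -1.181  0.018] 0.134
```

Call:
jog_arm:
  plan:
    - {"jaw": 0,"dx": 0,"dy": 0,"dz": 0,"wx": 0,"wy": 0,"wz": 2.5}
    - {"jaw": 0,"dx": 0,"dy": 0,"dz": 0,"wx": 0,"wy": 0,"wz": 0}

```text
time_s: 16.3
tcp_pos: [0.5003, 0.1908, 0.1514]
tcp_rot: [0.0, 0.69, 0.723, -0.0]
ft_force: [4.3, 1.8, -3.4]
gripper_width: 0.0131
grasp_force: 55.1
```

```bash
python3 st.py
```

```text
16.3 q6 0.1945242153659375 [0.5003 0.1908 0.1514] [ 1.000e-04  6.904e-01  7.234e-01 -0.000e+00] [ 4.3  1.8 -3.4] [ 0.354 -1.219  0.053] 0.646
```

Call:
jog_arm:
  plan:
    - {"jaw": 0,"dx": 0,"dy": 0,"dz": 0,"wx": 0,"wy": 0,"wz": 2.5}
    - {"jaw": 0,"dx": 0,"dy": 0,"dz": 0,"wx": 0,"wy": 0,"wz": 0}

```text
time_s: 16.5
tcp_pos: [0.5003, 0.1908, 0.1514]
tcp_rot: [0.0, 0.706, 0.708, -0.0]
ft_force: [4.2, 1.4, -3.6]
gripper_width: 0.0134
grasp_force: 55.1
```

```bash
python3 st.py
```

```text
16.5 q6 0.23811195816929887 [0.5003 0.1908 0.1514] [ 1.000e-04  7.060e-01  7.082e-01 -0.000e+00] [ 4.2  1.4 -3.6] [ 0.382 -1.242  0.072] 0.651
```

Call:
jog_arm:
  plan:
    - {"jaw": 0,"dx": 0,"dy": 0,"dz": 0.3,"wx": 0,"wy": 0,"wz": 2.5}
    - {"jaw": 0,"dx": 0,"dy": 0,"dz": 0,"wx": 0,"wy": 0,"wz": 0}

```text
time_s: 16.7
tcp_pos: [0.5005, 0.1908, 0.1513]
tcp_rot: [0.0, 0.721, 0.693, 0.0]
ft_force: [4.3, 1.3, -1.3]
gripper_width: 0.0136
grasp_force: 55.1
```

```bash
python3 st.py
```

```text
16.7 q6 0.2816448102659667 [0.5005 0.1908 0.1513] [2.000e-04 7.213e-01 6.926e-01 2.000e-04] [ 4.3  1.3 -1.3] [ 0.251 -1.19   0.09 ] 0.649
```

Call:
jog_arm:
  plan:
    - {"jaw": 0,"dx": 0,"dy": 0,"dz": 0,"wx": 0,"wy": 0,"wz": 2.5}
    - {"jaw": 0,"dx": 0,"dy": 0,"dz": 0,"wx": 0,"wy": 0,"wz": 0}

```text
time_s: 16.9
tcp_pos: [0.5004, 0.1908, 0.1513]
tcp_rot: [0.0, 0.736, 0.677, 0.0]
ft_force: [3.2, 1.6, -1.0]
gripper_width: 0.0134
grasp_force: 55.1
```

```bash
python3 st.py
```

```text
16.9 q6 0.3252600145278667 [0.5004 0.1908 0.1513] [2.000e-04 7.362e-01 6.767e-01 2.000e-04] [ 3.2  1.6 -1. ] [ 0.316 -1.225  0.064] 0.65
```

Call:
jog_arm:
  plan:
    - {"jaw": 0,"dx": 0,"dy": 0,"dz": 0,"wx": 0,"wy": 0,"wz": 2.5}
    - {"jaw": 0,"dx": 0,"dy": 0,"dz": 0,"wx": 0,"wy": 0,"wz": 0}

```text
time_s: 17.1
tcp_pos: [0.5004, 0.1908, 0.1513]
tcp_rot: [0.0, 0.751, 0.661, 0.0]
ft_force: [3.7, 1.9, 0.3]
gripper_width: 0.0133
grasp_force: 55.1
```

```bash
python3 st.py
```

```text
17.1 q6 0.3688829504010241 [0.5004 0.1908 0.1513] [1.000e-04 7.508e-01 6.605e-01 1.000e-04] [3.7 1.9 0.3] [ 0.267 -1.313  0.079] 0.65
```

Call:
jog_arm:
  plan:
    - {"jaw": 0,"dx": 0,"dy": 0,"dz": 0,"wx": 0,"wy": 0,"wz": 2.5}
    - {"jaw": 0,"dx": 0,"dy": 0,"dz": 0,"wx": 0,"wy": 0,"wz": 0}

```text
time_s: 17.3
tcp_pos: [0.5004, 0.1908, 0.1513]
tcp_rot: [0.0, 0.765, 0.644, 0.0]
ft_force: [3.2, 0.9, 0.3]
gripper_width: 0.014
grasp_force: 55.2
```

```bash
python3 st.py
```

```text
17.3 q6 0.4124639074997132 [0.5004 0.1908 0.1513] [2.00e-04 7.65e-01 6.44e-01 2.00e-04] [3.2 0.9 0.3] [ 0.26  -1.287  0.079] 0.649
```

Call:
jog_arm:
  plan:
    - {"jaw": 0,"dx": 0,"dy": 0,"dz": 0,"wx": 0,"wy": 0,"wz": 2.5}
    - {"jaw": 0,"dx": 0,"dy": 0,"dz": 0,"wx": 0,"wy": 0,"wz": 0}

```text
time_s: 17.5
tcp_pos: [0.5004, 0.1908, 0.1513]
tcp_rot: [0.0, 0.779, 0.627, 0.0]
ft_force: [3.9, 1.7, 0.9]
gripper_width: 0.0137
grasp_force: 55.2
```

```bash
python3 st.py
```

```text
17.5 q6 0.45609514219795855 [0.5004 0.1908 0.1513] [1.000e-04 7.789e-01 6.272e-01 2.000e-04] [3.9 1.7 0.9] [ 0.296 -1.271  0.089] 0.649
```

Call:
jog_arm:
  plan:
    - {"jaw": 0,"dx": 0,"dy": 0,"dz": 0,"wx": 0,"wy": 0,"wz": 2.5}
    - {"jaw": 0,"dx": 0,"dy": 0,"dz": 0,"wx": 0,"wy": 0,"wz": 0}

```text
time_s: 17.7
tcp_pos: [0.5004, 0.1908, 0.1513]
tcp_rot: [0.0, 0.792, 0.61, 0.0]
ft_force: [4.2, 1.2, 0.6]
gripper_width: 0.013
grasp_force: 55.2
```

```bash
python3 st.py
```

```text
17.7 q6 0.49974195423841233 [0.5004 0.1908 0.1513] [1.000e-04 7.924e-01 6.100e-01 1.000e-04] [4.2 1.2 0.6] [ 0.291 -1.345  0.1  ] 0.649
```

Call:
jog_arm:
  plan:
    - {"jaw": 0,"dx": 0,"dy": 0,"dz": 0,"wx": 0,"wy": 0,"wz": 2.5}
    - {"jaw": 0,"dx": 0,"dy": 0,"dz": 0,"wx": 0,"wy": 0,"wz": 0}

```text
time_s: 17.9
tcp_pos: [0.5004, 0.1908, 0.1513]
tcp_rot: [0.0, 0.806, 0.593, 0.0]
ft_force: [3.7, 0.3, 0.8]
gripper_width: 0.0135
grasp_force: 55.2
```

```bash
python3 st.py
```

```text
17.9 q6 0.5433703884113168 [0.5004 0.1908 0.1513] [1.000e-04 8.055e-01 5.926e-01 2.000e-04] [3.7 0.3 0.8] [ 0.223 -1.326  0.076] 0.649
```

Call:
jog_arm:
  plan:
    - {"jaw": 0,"dx": 0,"dy": 0,"dz": 0,"wx": 0,"wy": 0,"wz": 2.5}
    - {"jaw": 0,"dx": 0,"dy": 0,"dz": 0,"wx": 0,"wy": 0,"wz": 0}

```text
time_s: 18.1
tcp_pos: [0.5004, 0.1908, 0.1513]
tcp_rot: [0.0, 0.818, 0.575, 0.0]
ft_force: [3.6, 0.8, 1.2]
gripper_width: 0.0134
grasp_force: 55.2
```

```bash
python3 st.py
```

```text
18.1 q6 0.5870163948502042 [0.5004 0.1908 0.1513] [1.000e-04 8.182e-01 5.749e-01 1.000e-04] [3.6 0.8 1.2] [ 0.251 -1.376  0.058] 0.649
```

Call:
jog_arm:
  plan:
    - {"jaw": 0,"dx": 0,"dy": 0,"dz": 0,"wx": 0,"wy": 0,"wz": 2.5}
    - {"jaw": 0,"dx": 0,"dy": 0,"dz": 0,"wx": 0,"wy": 0,"wz": 0}

```text
time_s: 18.3
tcp_pos: [0.5004, 0.1908, 0.1513]
tcp_rot: [0.0, 0.831, 0.557, 0.0]
ft_force: [3.3, 0.8, 2.1]
gripper_width: 0.0138
grasp_force: 55.2
```

```bash
python3 st.py
```

```text
18.3 q6 0.6306081429916844 [0.5004 0.1908 0.1513] [1.000e-04 8.306e-01 5.569e-01 1.000e-04] [3.3 0.8 2.1] [ 0.228 -1.394  0.082] 0.649
```

Call:
jog_arm:
  plan:
    - {"jaw": 0,"dx": 0,"dy": 0,"dz": 0,"wx": 0,"wy": 0,"wz": 2.5}
    - {"jaw": 0,"dx": 0,"dy": 0,"dz": 0,"wx": 0,"wy": 0,"wz": 0}

```text
time_s: 18.5
tcp_pos: [0.5004, 0.1908, 0.1513]
tcp_rot: [0.0, 0.843, 0.539, 0.0]
ft_force: [3.8, 0.9, 0.6]
gripper_width: 0.0134
grasp_force: 55.2
```

```bash
python3 st.py
```

```text
18.5 q6 0.674281944117871 [0.5004 0.1908 0.1513] [1.000e-04 8.425e-01 5.386e-01 1.000e-04] [3.8 0.9 0.6] [ 0.256 -1.405  0.078] 0.649
```

Call:
jog_arm:
  plan:
    - {"jaw": 0,"dx": 0,"dy": 0,"dz": 0,"wx": 0,"wy": 0,"wz": 2.5}
    - {"jaw": 0,"dx": 0,"dy": 0,"dz": 0,"wx": 0,"wy": 0,"wz": 0}

```text
time_s: 18.7
tcp_pos: [0.5004, 0.1908, 0.1513]
tcp_rot: [0.0, 0.854, 0.52, 0.0]
ft_force: [4.7, 0.5, 1.3]
gripper_width: 0.0136
grasp_force: 55.2
```

```bash
python3 st.py
```

```text
18.7 q6 0.717919473605448 [0.5004 0.1908 0.1513] [1.000e-04 8.541e-01 5.201e-01 1.000e-04] [4.7 0.5 1.3] [ 0.12  -1.498  0.025] 0.649
```

Call:
jog_arm:
  plan:
    - {"jaw": 0,"dx": 0,"dy": 0,"dz": 0,"wx": 0,"wy": 0,"wz": 2.5}
    - {"jaw": 0,"dx": 0,"dy": 0,"dz": 0,"wx": 0,"wy": 0,"wz": 0}

```text
time_s: 18.9
tcp_pos: [0.5004, 0.1908, 0.1513]
tcp_rot: [0.0, 0.865, 0.501, 0.0]
ft_force: [4.3, 0.6, 1.9]
gripper_width: 0.0133
grasp_force: 55.2
```

```bash
python3 st.py
```

```text
18.9 q6 0.7615523045525568 [0.5004 0.1908 0.1513] [1.000e-04 8.652e-01 5.014e-01 1.000e-04] [4.3 0.6 1.9] [ 0.107 -1.38  -0.003] 0.649
```

Run:
```python
from h import *
a=shot("wrist","wr3")["image"][130:330,200:360]; b=shot("scene","sc3")["image"][130:330,130:290]
cv2.imwrite("pics/z3.png",np.hstack([cv2.resize(i,None,fx=2.5,fy=2.5,interpolation=cv2.INTER_CUBIC)[:,:,::-1] for i in (a,b)]))
```

```text
(no output)
```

View pics/z3.png

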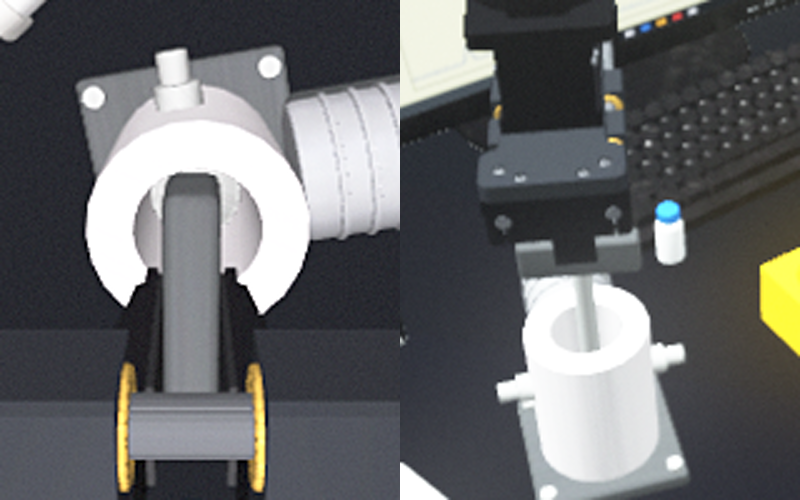

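The bar is still square in the fingers, and the wrench sits deep and centred in the bore, so it isn't slipping. I keep turning.

Call:
jog_arm:
  plan:
    - {"jaw": 0,"dx": 0,"dy": 0,"dz": 0,"wx": 0,"wy": 0,"wz": 2.5}
    - {"jaw": 0,"dx": 0,"dy": 0,"dz": 0,"wx": 0,"wy": 0,"wz": 0}

```text
time_s: 19.2
tcp_pos: [0.5004, 0.1908, 0.1513]
tcp_rot: [0.0, 0.876, 0.482, 0.0]
ft_force: [3.8, 1.3, 2.5]
gripper_width: 0.0138
grasp_force: 55.2
```

```bash
python3 st.py
```

```text
19.2 q6 0.8060233087427414 [0.5004 0.1908 0.1513] [1.000e-04 8.762e-01 4.820e-01 1.000e-04] [3.8 1.3 2.5] [ 0.079 -1.489  0.145] 0.645
```

Call:
jog_arm:
  plan:
    - {"jaw": 0,"dx": 0,"dy": 0,"dz": 0,"wx": 0,"wy": 0,"wz": 1.5}
    - {"jaw": 0,"dx": 0,"dy": 0,"dz": 0,"wx": 0,"wy": 0,"wz": 0}

```text
time_s: 19.4
tcp_pos: [0.5004, 0.1908, 0.1513]
tcp_rot: [0.0, 0.883, 0.47, 0.0]
ft_force: [4.7, 0.7, 3.0]
gripper_width: 0.0134
grasp_force: 55.2
```

```bash
python3 st.py
```

```text
19.4 q6 0.8333115140158959 [0.5004 0.1908 0.1513] [1.000e-04 8.827e-01 4.700e-01 1.000e-04] [4.7 0.7 3. ] [ 0.084 -1.582  0.145] 0.394
```

Call:
jog_arm:
  plan:
    - {"jaw": 0,"dx": 0,"dy": 0,"dz": 0,"wx": 0,"wy": 0,"wz": 1.2}
    - {"jaw": 0,"dx": 0,"dy": 0,"dz": 0,"wx": 0,"wy": 0,"wz": 0}

```text
time_s: 19.6
tcp_pos: [0.5004, 0.1908, 0.1513]
tcp_rot: [0.0, 0.888, 0.461, 0.0]
ft_force: [4.1, -0.3, 3.2]
gripper_width: 0.0135
grasp_force: 55.2
```

```bash
python3 st.py
```

```text
19.6 q6 0.8547432370012092 [0.5004 0.1908 0.1513] [1.000e-04 8.876e-01 4.605e-01 1.000e-04] [ 4.1 -0.3  3.2] [ 0.053 -1.487  0.255] 0.468
```

Call:
jog_arm:
  plan:
    - {"jaw": 0,"dx": 0,"dy": 0,"dz": 0,"wx": 0,"wy": 0,"wz": 0.8}
    - {"jaw": 0,"dx": 0,"dy": 0,"dz": 0,"wx": 0,"wy": 0,"wz": 0}

```text
time_s: 19.8
tcp_pos: [0.5003, 0.1909, 0.1513]
tcp_rot: [0.0, 0.891, 0.454, -0.0]
ft_force: [3.9, 1.7, 4.1]
gripper_width: 0.0134
grasp_force: 55.2
```

```bash
python3 st.py
```

```text
19.8 q6 0.8686059769560897 [0.5003 0.1909 0.1513] [ 0.      0.8908  0.4544 -0.    ] [3.9 1.7 4.1] [ 0.21  -1.303  0.301] 0.469
```

Call:
jog_arm:
  plan:
    - {"jaw": 0,"dx": 0,"dy": 0,"dz": 0,"wx": 0,"wy": 0,"wz": 0.8}
    - {"jaw": 0,"dx": 0,"dy": 0,"dz": 0,"wx": 0,"wy": 0,"wz": 0}

```text
time_s: 20.0
tcp_pos: [0.5002, 0.1908, 0.1513]
tcp_rot: [0.0, 0.894, 0.448, -0.0]
ft_force: [3.3, 1.6, 5.7]
gripper_width: 0.0135
grasp_force: 55.3
```

```bash
python3 st.py
```

```text
20.0 q6 0.8829414634872924 [0.5002 0.1908 0.1513] [ 1.00e-04  8.94e-01  4.48e-01 -0.00e+00] [3.3 1.6 5.7] [ 0.193 -1.251  0.375] 0.581
```

Call:
jog_arm:
  plan:
    - {"jaw": 0,"dx": 0,"dy": 0,"dz": 0,"wx": 0,"wy": 0,"wz": 0.9}
    - {"jaw": 0,"dx": 0,"dy": 0,"dz": 0,"wx": 0,"wy": 0,"wz": 0}
    - {"jaw": 0,"dx": 0,"dy": 0,"dz": 0,"wx": 0,"wy": 0,"wz": 0}
    - {"jaw": 0,"dx": 0,"dy": 0,"dz": 0,"wx": 0,"wy": 0,"wz": 0}

```text
time_s: 20.4
tcp_pos: [0.5001, 0.1908, 0.1513]
tcp_rot: [0.0, 0.897, 0.441, -0.0]
ft_force: [3.7, 0.5, 4.4]
gripper_width: 0.0136
grasp_force: 55.4
```

```bash
python3 st.py
```

```text
20.4 q6 0.8979963523999062 [0.5001 0.1908 0.1513] [ 1.000e-04  8.973e-01  4.413e-01 -2.000e-04] [3.7 0.5 4.4] [ 0.145 -1.172  0.566] 0.563
```

Call:
jog_arm:
  plan:
    - {"jaw": 0,"dx": 0,"dy": 0,"dz": 0,"wx": 0,"wy": 0,"wz": -3}
    - {"jaw": 0,"dx": 0,"dy": 0,"dz": 0,"wx": 0,"wy": 0,"wz": -3}
    - {"jaw": 0,"dx": 0,"dy": 0,"dz": 0,"wx": 0,"wy": 0,"wz": -3}
    - {"jaw": 0,"dx": 0,"dy": 0,"dz": -0.5,"wx": 0,"wy": 0,"wz": -1}
    - {"jaw": 0,"dx": 0,"dy": 0,"dz": -2,"wx": 0,"wy": 0,"wz": 0}
    - {"jaw": 0,"dx": 0,"dy": 0,"dz": 0,"wx": 0,"wy": 0,"wz": 0}

```text
time_s: 21.0
tcp_pos: [0.4997, 0.1907, 0.1531]
tcp_rot: [-0.0, 0.856, 0.517, -0.001]
ft_force: [3.3, 1.1, -3.6]
gripper_width: 0.0132
grasp_force: 55.1
```

```bash
python3 st.py
```

```text
21.0 q6 0.7246115368004231 [0.4997 0.1907 0.1531] [-3.000e-04  8.559e-01  5.172e-01 -9.000e-04] [ 3.3  1.1 -3.6] [ 0.128 -1.039 -0.011] 0.008
```

Call:
jog_arm:
  plan:
    - {"jaw": 0,"dx": 0,"dy": 0,"dz": -4,"wx": 0,"wy": 0,"wz": 0}
    - {"jaw": 0,"dx": 0,"dy": 0,"dz": -5,"wx": 0,"wy": 0,"wz": 0}
    - {"jaw": 0,"dx": 0,"dy": 0,"dz": -5,"wx": 0,"wy": 0,"wz": 0}
    - {"jaw": 0,"dx": 0,"dy": 0,"dz": -6,"wx": 0,"wy": 0,"wz": 0}
    - {"jaw": 0,"dx": 0,"dy": 0,"dz": -8,"wx": 0,"wy": 0,"wz": 0}
    - {"jaw": 0,"dx": 0,"dy": 0,"dz": 0,"wx": 0,"wy": 0,"wz": 0}

```text
time_s: 21.6
tcp_pos: [0.5004, 0.1909, 0.183]
tcp_rot: [0.0, 0.856, 0.518, 0.001]
ft_force: [0.4, -0.1, -2.3]
gripper_width: 0.0139
grasp_force: 55.0
```

```bash
python3 st.py
```

```text
21.6 q6 0.7234323469425222 [0.5004 0.1909 0.183 ] [2.000e-04 8.555e-01 5.178e-01 6.000e-04] [ 0.4 -0.1 -2.3] [-0.021 -0.168  0.02 ] 0.001
```

Call:
jog_arm:
  plan:
    - {"jaw": 0,"dx": 0,"dy": 0,"dz": -12,"wx": 0,"wy": 0,"wz": 0}
    - {"jaw": 0,"dx": 0,"dy": 0,"dz": -20,"wx": 0,"wy": 0,"wz": 0}
    - {"jaw": 0,"dx": 0,"dy": 0,"dz": -20,"wx": 0,"wy": 0,"wz": 0}
    - {"jaw": 0,"dx": 0,"dy": 0,"dz": -20,"wx": 0,"wy": 0,"wz": 0}
    - {"jaw": 0,"dx": 0,"dy": 0,"dz": -12,"wx": 0,"wy": 0,"wz": 0}
    - {"jaw": 0,"dx": 0,"dy": 0,"dz": -8,"wx": 0,"wy": 0,"wz": 0}
    - {"jaw": 0,"dx": 0,"dy": 0,"dz": 0,"wx": 0,"wy": 0,"wz": 0}

```text
time_s: 22.3
tcp_pos: [0.5003, 0.1908, 0.2744]
tcp_rot: [0.0, 0.856, 0.518, 0.0]
ft_force: [-0.2, 0.1, -2.9]
gripper_width: 0.0133
grasp_force: 55.0
```

Call:
jog_arm:
  plan:
    - {"jaw": 0,"dx": -16,"dy": 10,"dz": 0,"wx": 0,"wy": 0,"wz": 0}
    - {"jaw": 0,"dx": -27,"dy": 16,"dz": 0,"wx": 0,"wy": 0,"wz": 0}
    - {"jaw": 0,"dx": -34,"dy": 21,"dz": 0,"wx": 0,"wy": 0,"wz": 0}
    - {"jaw": 0,"dx": -34,"dy": 21,"dz": 0,"wx": 0,"wy": 0,"wz": 0}
    - {"jaw": 0,"dx": -34,"dy": 21,"dz": 0,"wx": 0,"wy": 0,"wz": 0}
    - {"jaw": 0,"dx": -34,"dy": 21,"dz": 0,"wx": 0,"wy": 0,"wz": 0}
    - {"jaw": 0,"dx": -34,"dy": 21,"dz": 0,"wx": 0,"wy": 0,"wz": 0}
    - {"jaw": 0,"dx": -27,"dy": 16,"dz": 0,"wx": 0,"wy": 0,"wz": 0}
    - {"jaw": 0,"dx": -18,"dy": 11,"dz": 0,"wx": 0,"wy": 0,"wz": 0}
    - {"jaw": 0,"dx": -9.3,"dy": 6.1,"dz": 0,"wx": 0,"wy": 0,"wz": 0}
    - {"jaw": 0,"dx": 0,"dy": 0,"dz": 0,"wx": 0,"wy": 0,"wz": 0}
    - {"jaw": 0,"dx": 0,"dy": 0,"dz": 0,"wx": 0,"wy": 0,"wz": 0}

```text
time_s: 23.5
tcp_pos: [0.5215, -0.1214, 0.2733]
tcp_rot: [-0.0, 0.856, 0.518, -0.0]
ft_force: [-0.5, 0.5, -2.8]
gripper_width: 0.0132
grasp_force: 55.0
```

```bash
python3 st.py
python3 - <<'E'
from h import *
from plant import robot
s=shot("scene","sc4")
X=[robot.sense()["tcp_pos"]-[0,0,z] for z in (.1284,.0924)]
print([proj(s,x) for x in X], proj(s,[.522,-.1215,.05]))
def big(g,thr):
    m=(g>thr).astype(np.uint8); return m
t=load("top0")["image"]
# stand top outline in top image
for n,(x,y,w,h) in {"sc4":(300,150,100,100),"top0":(330,185,70,65)}.items():
    S=load(n); hsv=cv2.cvtColor(S["image"],cv2.COLOR_RGB2HSV)
    m=((hsv[...,2]>215)&(hsv[...,1]<40)).astype(np.uint8)[y:y+h,x:x+w]
    c=max(cv2.findContours(m,cv2.RETR_EXTERNAL,cv2.CHAIN_APPROX_NONE)[0],key=cv2.contourArea)
    r=cv2.minAreaRect(c); print(n,r, ray(S,r[0][0]+x,r[0][1]+y,.05))
c=load("sc4")["image"][110:270,290:450]; d=load("top0")["image"][180:250,325:395]
cv2.imwrite("pics/z4.png",np.hstack([cv2.resize(i,(480,480),interpolation=cv2.INTER_CUBIC)[:,:,::-1] for i in (c,)]))
E
```

```text
23.5 q6 0.1300015235299974 [ 0.5215 -0.1214  0.2733] [-4.000e-04  8.555e-01  5.178e-01 -2.000e-04] [-0.5  0.5 -2.8] [ 0.024 -0.105  0.072] -0.041
[array([348.66030451, 165.49194258]), array([350.28866859, 148.18696857])] [344.71744668 207.19914971]
sc4 ((41.291099548339844, 55.359588623046875), (36.580177307128906, 24.74541473388672), 24.443954467773438) [ 0.53008572 -0.12015115  0.05      ]
top0 ((31.3486270904541, 29.99541473388672), (35.248008728027344, 35.15222930908203), 73.3007583618164) [ 0.52329688 -0.12109882  0.05      ]
```

View pics/z4.png

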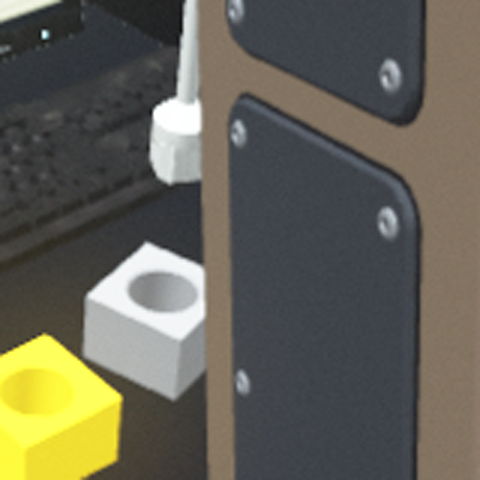

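The crop shows the empty stand hole centred at about (344.2,207.2), against a predicted (344.7,207.2), so I'm aligned. I lower it.

Call:
jog_arm:
  plan:
    - {"jaw": 0,"dx": 0,"dy": 0,"dz": 15,"wx": 0,"wy": 0,"wz": 0}
    - {"jaw": 0,"dx": 0,"dy": 0,"dz": 25,"wx": 0,"wy": 0,"wz": 0}
    - {"jaw": 0,"dx": 0,"dy": 0,"dz": 25,"wx": 0,"wy": 0,"wz": 0}
    - {"jaw": 0,"dx": 0,"dy": 0,"dz": 15,"wx": 0,"wy": 0,"wz": 0}
    - {"jaw": 0,"dx": 0,"dy": 0,"dz": 8,"wx": 0,"wy": 0,"wz": 0}
    - {"jaw": 0,"dx": 0,"dy": 0,"dz": 5,"wx": 0,"wy": 0,"wz": 0}
    - {"jaw": 0,"dx": 0,"dy": 0,"dz": 5,"wx": 0,"wy": 0,"wz": 0}
    - {"jaw": 0,"dx": 0,"dy": 0,"dz": 0,"wx": 0,"wy": 0,"wz": 0}

```text
time_s: 24.35
tcp_pos: [0.5218, -0.1219, 0.1757]
tcp_rot: [0.0, 0.855, 0.518, 0.0]
ft_force: [0.7, 0.2, -2.8]
gripper_width: 0.0134
grasp_force: 55.0
```

Call:
jog_arm:
  plan:
    - {"jaw": 0,"dx": 0,"dy": 0,"dz": 6,"wx": 0,"wy": 0,"wz": 0}
    - {"jaw": 0,"dx": 0,"dy": 0,"dz": 6,"wx": 0,"wy": 0,"wz": 0}
    - {"jaw": 0,"dx": 0,"dy": 0,"dz": 6,"wx": 0,"wy": 0,"wz": 0}
    - {"jaw": 0,"dx": 0,"dy": 0,"dz": 5,"wx": 0,"wy": 0,"wz": 0}
    - {"jaw": 0,"dx": 0,"dy": 0,"dz": 0,"wx": 0,"wy": 0,"wz": 0}

```text
time_s: 24.85
tcp_pos: [0.5216, -0.1221, 0.152]
tcp_rot: [-0.0, 0.856, 0.518, -0.0]
ft_force: [1.4, 0.3, -3.7]
gripper_width: 0.0135
grasp_force: 55.0
```

Call:
jog_arm:
  plan:
    - {"jaw": 0,"dx": 0,"dy": 0,"dz": 5,"wx": 0,"wy": 0,"wz": 0}
    - {"jaw": 0,"dx": 0,"dy": 0,"dz": 5,"wx": 0,"wy": 0,"wz": 0}
    - {"jaw": 0,"dx": 0,"dy": 0,"dz": 3,"wx": 0,"wy": 0,"wz": 0}
    - {"jaw": 0,"dx": 0,"dy": 0,"dz": 1.5,"wx": 0,"wy": 0,"wz": 0}
    - {"jaw": 0,"dx": 0,"dy": 0,"dz": 0.5,"wx": 0,"wy": 0,"wz": 0}
    - {"jaw": 0,"dx": 0,"dy": 0,"dz": 0,"wx": 0,"wy": 0,"wz": 0}

```text
time_s: 25.45
tcp_pos: [0.5217, -0.1221, 0.1377]
tcp_rot: [0.0, 0.856, 0.518, -0.0]
ft_force: [0.9, 0.1, -3.4]
gripper_width: 0.0133
grasp_force: 55.0
```

Call:
jog_arm:
  plan:
    - {"jaw": 0,"dx": 0,"dy": 0,"dz": 0.8,"wx": 0,"wy": 0,"wz": 0}
    - {"jaw": 0,"dx": 0,"dy": 0,"dz": 0.6,"wx": 0,"wy": 0,"wz": 0}
    - {"jaw": 0,"dx": 0,"dy": 0,"dz": 0,"wx": 0,"wy": 0,"wz": 0}

```text
time_s: 25.75
tcp_pos: [0.5218, -0.1222, 0.1365]
tcp_rot: [0.0, 0.856, 0.518, 0.0]
ft_force: [1.1, 0.2, -1.3]
gripper_width: 0.0136
grasp_force: 55.0
```

Call:
jog_arm:
  plan:
    - {"jaw": 20,"dx": 0,"dy": 0,"dz": 0,"wx": 0,"wy": 0,"wz": 0}
    - {"jaw": 30,"dx": 0,"dy": 0,"dz": 0,"wx": 0,"wy": 0,"wz": 0}
    - {"jaw": 45,"dx": 0,"dy": 0,"dz": 0,"wx": 0,"wy": 0,"wz": 0}
    - {"jaw": 60,"dx": 0,"dy": 0,"dz": 0,"wx": 0,"wy": 0,"wz": 0}
    - {"jaw": 60,"dx": 0,"dy": 0,"dz": 0,"wx": 0,"wy": 0,"wz": 0}
    - {"jaw": 60,"dx": 0,"dy": 0,"dz": 0,"wx": 0,"wy": 0,"wz": 0}

```text
time_s: 26.35
tcp_pos: [0.5217, -0.1221, 0.1364]
tcp_rot: [0.0, 0.856, 0.518, -0.0]
ft_force: [0.9, 0.3, -0.0]
gripper_width: 0.0548
grasp_force: 0.0
```

Call:
jog_arm:
  plan:
    - {"jaw": 60,"dx": 0,"dy": 0,"dz": -10,"wx": 0,"wy": 0,"wz": 0}
    - {"jaw": 60,"dx": 0,"dy": 0,"dz": -20,"wx": 0,"wy": 0,"wz": 0}
    - {"jaw": 60,"dx": 0,"dy": 0,"dz": -30,"wx": 0,"wy": 0,"wz": 0}
    - {"jaw": 60,"dx": 0,"dy": 0,"dz": -30,"wx": 0,"wy": 0,"wz": 0}
    - {"jaw": 60,"dx": 0,"dy": 0,"dz": -20,"wx": 0,"wy": 0,"wz": 0}
    - {"jaw": 60,"dx": 0,"dy": 0,"dz": 0,"wx": 0,"wy": 0,"wz": 0}
    - {"jaw": 60,"dx": 0,"dy": 0,"dz": 0,"wx": 0,"wy": 0,"wz": 0}

```text
time_s: 27.05
tcp_pos: [0.5215, -0.122, 0.2466]
tcp_rot: [0.0, 0.855, 0.518, 0.0]
ft_force: [0.1, 0.6, -0.1]
gripper_width: 0.0603
grasp_force: 0.0
```

Run:
```python
from h import *
a=shot("scene","sc5")["image"];b=shot("wrist","wr5")["image"]
cv2.imwrite("pics/z5.png",np.hstack([cv2.resize(i,(400,300))[:,:,::-1] for i in (a,b)]))
```

```text
(no output)
```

View pics/z5.png

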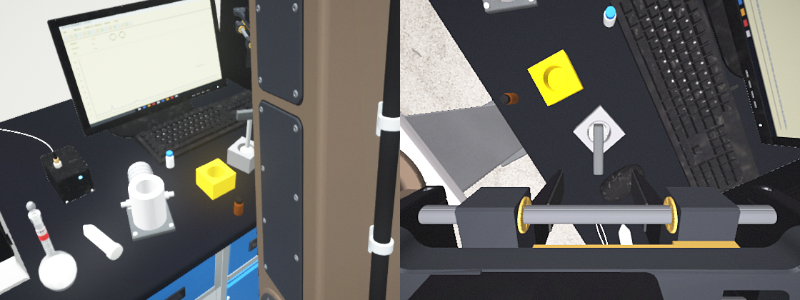

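The wrench stands upright in the grey stand, at about (598,140) in the right half. The gripper is clear and the vials look undisturbed.

```bash
python3 -c "
from plant import robot
print(robot.hand_in())"
```

```text
the job is handed in; nothing more can be done
None
```

The nut is tightened against its stop at about 0.57 N m (wrist sensor), the wrench is back upright and fully down in its grey stand, and the job is handed in; no verdict was returned.

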